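# Turn over a dryer control module and hold the board holder's sprung jaw open

### The job

We are repairing a coin dryer's control module at the laundry's folding table. Turn the module over so that its circuit-board side faces up, laying it down flat on the rubber mat without letting it drop or flop over, and let go of it; then pull the spring-loaded jaw of the board holder open by its pull bar until the jaw's pointer is level with the index clip, and finish still holding it open there, so that I can set the module between the jaws. Leave the tools and everything else on the table where they are.

Things in the scene. Friction and masses are not known exactly. Their poses are not given: they have to be found in the camera images.
- module: flat plastic control module 100 x 54 x 26 mm (its x, y, z), 0.11-0.22 kg, straight sides. One broad face is a white plate with display window and keys, all flush; the other an open back with a recessed circuit board: it lies flat on either face and can stand on an end. Origin: centre of the open-back face; z points out of the white plate. Starts on the mat, white plate up (z up)
- mat: black rubber repair mat, 240 x 260 x 3 mm, fixed to the table; origin at the centre of its underside (table height), x and y along its sides, top at 3 mm
- holder: board holder, screwed down: grey base 100 mm wide, 12 mm high, x -22 to 235 mm. Origin on the table under the middle of its end block (x -11 to 11 mm, 90 mm wide, top at 58 mm); x runs along the base to the fixed jaw (inner face at x 195 mm, top at 62 mm). The sprung jaw slides along x between them on two rods that pass through the end block; drawing its pull bar to -x opens it
- jaw: sprung jaw, rods and pull bar, one moving piece; axes as the holder's. Origin: middle of the bar, 14 mm thick, 80 mm long along y, 40 mm above the table, outside the end block (x -60 mm of the holder at rest, 42 mm free between bar and block). Rods of 8 mm join it at y -32 and 32 mm, 56 mm clear between them. Travel 60 mm to -x; the spring pulls back with 5 N at rest, 13 N at 50 mm
- jaw_pointer (a point): tip of the small steel pointer on the +y side of the sprung jaw: 208 mm along +x and 64 mm along +y from the middle of the pull bar; it moves with the bar
- clip: steel index clip set on the +y edge of the holder's base, a saddle 16 mm long with a 3 mm blade along y across its top, 32 mm long, 25 mm above the table; 25 to 50 mm from where the pointer rests, towards the end block. Origin at table height under the blade, axes as the holder's: the jaw is at the mark when the pointer's x in this frame is 0
- screw_dish: steel dish 64 mm across, 18 mm high, on the mat: leave alone; origin under its centre
- timer_knob: black dryer knob 42 mm across, 22 mm high, on the mat: leave alone; origin under its centre
- multimeter: multimeter 160 x 78 x 46 mm on the table beyond the mat: leave alone; origin under its centre
- screwdriver: screwdriver 190 mm long, lying on the table between mat and holder: leave alone
- coin_box: steel coin box 152 x 118 x 89 mm: leave alone; origin under its centre
- mug: white mug 80 mm across, 95 mm high: leave alone; origin under its centre
- lint_brush: wooden lint brush about 230 mm long, lying on the table: leave alone
Things that resemble listed ones, but are neither listed nor needed, are in the scene too. What is shaped like the module but blue or red is not meant.

How it is judged:
On the way, in this order (a step that is already met when the one before it is completed fails the run):
1. the module lies turned over, flat on the mat, and is let go (angle between module's own z axis and vertical above 3.02 rad and height (world z) of module between 0.026 and 0.032 m and x of module in the frame of mat between -0.12 and 0.12 m and y of module in the frame of mat between -0.13 and 0.13 m and contact force between the fingers and module below 0.1 N and linear speed of module below 0.02 m/s), for 0.2 s.
2. the sprung jaw is drawn to the index clip and held there by the fingers (x of jaw_pointer in the frame of clip between -0.004 and 0.004 m and contact force between the fingers and jaw above 2 N), for 0.3 s.
At the end, for the whole second after the job is handed in: The module lies still and flat, circuit-board side up, its middle on the mat, untouched by the robot; the sprung jaw is at rest with its pointer within 4 mm of the index clip's blade, held there by the fingers (more than 2 N) and by nothing else, and the robot keeps holding it (all of step 1 and all of step 2 and contact force between the arm and module below 0.1 N and linear speed of jaw below 0.01 m/s and contact force between module and jaw below 0.1 N); the arm keeps its last pose, push and grip.
It fails at once if the module is dropped or flops over (moves faster than 0.45 m/s while not in the fingers) (linear speed of module above 0.45 m/s and contact force between the fingers and module below 0.05 N).
It fails at once if a bystander is shifted by more than 25 mm (distance of any of screw_dish, timer_knob, multimeter, screwdriver, coin_box, mug, lint_brush from where it was at the start of the episode above 0.025 m).
It also fails if it takes over 72 s, if anything falls off the work surface, if the arm or the gripper's body presses on something with over 40 N, if the wrist force passes 120 N, or if a joint passes its speed limit or range.

### The arm

A 7-joint arm with a two-finger parallel gripper is mounted at the origin on the work surface. World frame = base frame: x ahead of the robot, y to its left, z up, the work surface at z = 0. Lengths are in m, angles in rad, forces in N, time in s.
With the tool pointing down it reaches from about 0.35 to 0.9 m from the base axis. Payload 7.2 kg.
Tool frame: the origin (TCP) lies on the centre line of the jaws, within the pads' length; the fingertips stand 8 mm ahead of it and the grasp point (between the pads) lies 11 mm behind it; z points along the fingers, y is the line along which they close (so a half turn about z gives the same grasp; the last joint's range is limited). The gripper opens to 85 mm and grips with 20 to 120 N. Pads are 22 mm wide; open, the fingers measure 114 mm over their backs; the gripper's body (76 mm by 85 mm) begins 54 mm behind the grasp point. The pads swing forward as they close: fully open they stand 13 mm farther back than shut.
Start: joints at [-1.373, 0.411, -0.013, 1.596, 0.006, 1.134, -0.082], TCP at [0.164, 0.603, 0.239] pointing down, gripper open.
Joint ranges: [-2.95, 2.95], [-0.29, 1.99], [-1.47, 1.44], [0.14, 2.54], [-1.03, 4.17], [0.13, 1.85], [-2.86, 2.86]. Speed limits (rad/s): [2.39, 2.39, 3.01, 3.01, 3.14, 3.14, 3.14].

### API

Orientations are given as a 3x3 rotation matrix whose columns are the frame's x, y, z axes.
In Python, from bench import ctrl, imaging gives the robot as it stands.
- The arm moves only by the tool carry_out, never from a script. Its argument "steps" is a list of rows, each a list of 7 numbers: the closure, from 0 (fully open) to 1 (shut), then the shift along the tool's x, y, z in m, then the turn, a rotation vector about the tool's x, y, z in rad. A call has 1 to 8 rows; each row is the pose to reach, as a shift and turn from the pose commanded when the call began, along the tool's axes at that moment; what a row does not reach only later rows make up. A row lasts 1/10 s, in which the tool goes at most 50 mm and 8.59 degrees, less where a joint would pass 70% of its speed; a pose out of reach is approached as far as the arm can. A call with a gripper value outside its range is refused whole. The fingers move at their own pace and stop on an object; the grip force is fixed at half the most. Time passes only in rows, so rows that repeat a pose let the fingers close. It gives the time, the measured TCP pose, the force, the opening and the grip force at its end, in the units of the state.
- ctrl.state(): the state, without advancing time (a new reading comes with each control period).
- imaging.snapshot(name): name is "scene" or "top" or "wrist"; returns the picture (400x640x3 uint8, red, green, blue); there is no depth.
- imaging.get_calibration(name): a dict with "vfov" (degrees; the focal length in pixels is half the picture's height over the tangent of half this angle, whatever the lens; pixels are square), "cx", "cy" (the principal point, pixels), "k1" (the pictures are not rectified: a ray, as slopes to the right and down, at radius r is drawn at 1 + k1 r^2 times it, then the intrinsics apply), "cam_to_world" (4x4, takes a point from camera to world coordinates). Camera axes: x right, y up, looking along -z (the intrinsics and any distortion apply to the point x, -y, -z); pixel columns grow to the right and rows downward; lengths in m; the calibration is good to about 2 mm. A picture is of the moment at which its call begins: read the wrist's pose just before it. get_calibration takes no time and is no camera call; for the wrist camera it gives the pose at the moment of the call.
- ctrl.close_job(): hands the job in; it is judged then, once.
The state is a dict: "time_s": time; "joints": joint angles; "dq": joint speeds; "tau": joint torques, N m; "eef_pos": TCP position; "tool_rot": TCP orientation; "wrist_force": force on the tool from outside, world axes, zero at the start; "ft_torque": the same for the moment, N m; "width": finger opening in m; "grasp_force": force on a finger pad.
Only numpy, scipy, OpenCV 4.12 (cv2) and the standard library are available. Lean on these libraries where they do the work, as an engineer would, in place of code of your own. Each camera call takes 0.05 s, during which the arm holds its last target. There are 200 camera calls.

## Working session

There is one attempt and no reset: what is moved stays moved. The work goes in short steps, Python scripts to look and compute and a tool call to move; the robot and the scene stay as the last step left them, time stands still between calls to the robot, and variables do not carry over. Pictures are saved under pics/ and viewed, at most 10 in all, crops included, and the job is handed in when it is done.

Besides the shell and the picture viewer there is one more tool, called after "Call:" by a JSON object that holds its "op" and its "data", one argument or row to a line. carry_out: Moves the arm, as the interface text tells. Its arguments: {"type":"object","properties":{"steps":{"type":"array"}},"required":["steps"]}

```bash
ls; mkdir -p pics; cat > h.py <<'E'
import numpy as np, cv2
from bench import ctrl, imaging
def snap(n,f):
    c=imaging.get_calibration(n); im=imaging.snapshot(n); cv2.imwrite(f'pics/{f}.png',im[:,:,::-1]); np.save(f'pics/{f}.npy',dict(c),allow_pickle=True); return im,c
def cal(f): return np.load(f'pics/{f}.npy',allow_pickle=True).item()
def ray(c,uv):
    f=200/np.tan(np.radians(c['vfov'])/2)
    K=np.array([[f,0,c['cx']],[0,f,c['cy']],[0,0,1]])
    p=cv2.undistortPoints(np.array([[uv]],float),K,np.array([c['k1'],0,0,0,0]),P=None)[0,0] if 0 else None
    d=(np.array(uv,float)-[c['cx'],c['cy']])/f; s=d.copy()
    for _ in range(30): s=d/(1+c['k1']*(s@s))
    T=np.array(c['cam_to_world']); return T[:3,3],T[:3,:3]@np.array([s[0],-s[1],-1])
def at(c,uv,z):
    o,d=ray(c,uv); return o+d*(z-o[2])/d[2]
def proj(c,P):
    f=200/np.tan(np.radians(c['vfov'])/2); T=np.array(c['cam_to_world'])
    q=T[:3,:3].T@(np.array(P)-T[:3,3]); s=np.array([q[0],-q[1]])/-q[2]
    return s*(1+c['k1']*(s@s))*f+[c['cx'],c['cy']]
E
python3 - <<'E'
from h import *
np.set_printoptions(precision=4,suppress=True)
for n in ('scene','top'):
    im,c=snap(n,n+'0'); print(n,c)
s=ctrl.state(); print(s)
E
```

```text
pics
scene {'vfov': 48.56019253426068, 'cx': 316.56777879996463, 'cy': 207.91489450625244, 'k1': -0.046379190165574076, 'cam_to_world': array([[-0.8861, -0.3131,  0.3416,  0.9966],
       [ 0.4632, -0.6214,  0.632 ,  0.8998],
       [ 0.0144,  0.7182,  0.6957,  0.9832],
       [ 0.    ,  0.    ,  0.    ,  1.    ]])}
top {'vfov': 54.944605107608936, 'cx': 317.88024594126915, 'cy': 196.75249411100123, 'k1': -0.07837401724977158, 'cam_to_world': array([[ 0.0274,  0.9841, -0.1754,  0.2893],
       [-0.9996,  0.0265, -0.0075,  0.0688],
       [-0.0028,  0.1756,  0.9845,  1.4139],
       [ 0.    ,  0.    ,  0.    ,  1.    ]])}
{'time_s': 0.1, 'joints': array([-1.3732,  0.4119, -0.0127,  1.597 ,  0.0056,  1.1343, -0.0822]), 'dq': array([ 0.001 , -0.0014, -0.0001, -0.0038,  0.0013, -0.0004, -0.0004]), 'tau': array([  0.003 , -60.1825,   0.6844, -30.0085,   0.014 ,   0.0064,
        -0.    ]), 'eef_pos': array([0.1641, 0.6026, 0.2385]), 'tool_rot': array([[-0.9649,  0.2627, -0.0003],
       [ 0.2627,  0.9649, -0.0015],
       [-0.0001, -0.0015, -1.    ]]), 'wrist_force': array([-0.686 , -0.6028,  0.4268]), 'ft_torque': array([ 0.0053,  0.0368, -0.0329]), 'grasp_force': 0.0, 'width': 0.08548759604023293}
```

View pics/scene0.png

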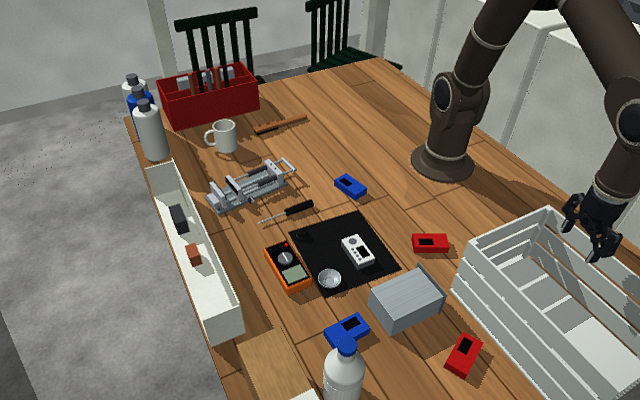

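View pics/top0.png

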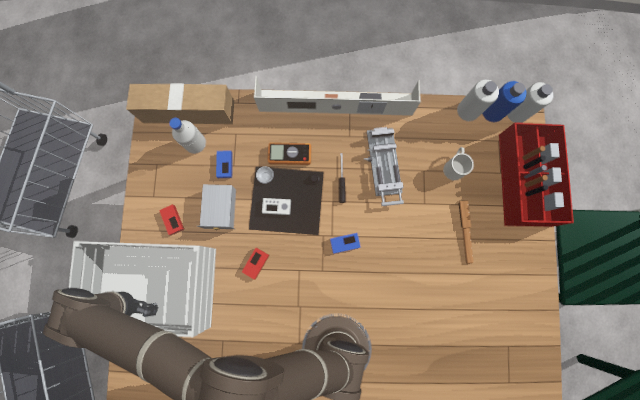

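The scene view has the white module on the mat at about (357,250), which is (276,207) in the top view. Possible mix-ups (scene pixels) are the blue modules at (349,186) and (347,330) and the red ones at (430,242) and (463,355). I choose the white one on the mat. The holder's pull bar end is near top (391,200), scene (290,165). The clip is on the base.

```bash
python3 - <<'E'
from h import *
im=cv2.imread('pics/top0.png')[122:242,245:410]
cv2.imwrite('pics/topc.png',cv2.resize(im,None,fx=4.8,fy=4.8,interpolation=cv2.INTER_CUBIC))
im=cv2.imread('pics/scene0.png')
a=cv2.resize(im[145:220,200:310],None,fx=6,fy=6,interpolation=cv2.INTER_CUBIC)
cv2.imwrite('pics/scc.png',a)
E
```

```text
(no output)
```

View pics/topc.png

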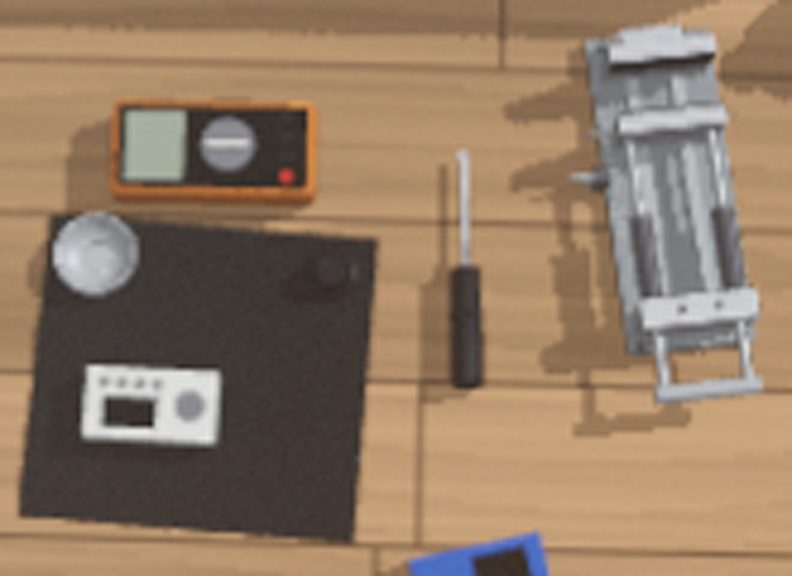

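View pics/scc.png

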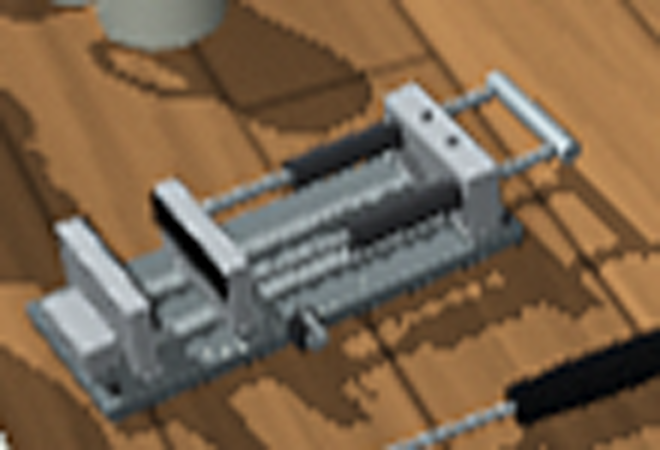

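Top crop: the module's corners are (83,366), (220,370), (218,445) and (80,440). The mat's are (50,215), (377,240), (353,543) and (20,513). The bar runs from (657,394) to (760,384), the clip blade is at about (588,178) and the pointer tip at about (590,134). The choice is confirmed: white plate, on the mat.

```bash
python3 - <<'E'
from h import *
np.set_printoptions(precision=4,suppress=True)
c=cal('top0'); g=lambda u,v,z: at(c,((u+.5)/4.8-.5+245,(v+.5)/4.8-.5+122),z)
print('module',*[g(*p,.029) for p in [(83,366),(220,370),(218,445),(80,440)]],sep='\n')
print('ctr',np.mean([g(*p,.029) for p in [(83,366),(220,370),(218,445),(80,440)]],0))
print('mat',*[g(*p,.003) for p in [(50,215),(377,240),(353,543),(20,513)]],sep='\n')
print('bar ends',g(657,394,.04),g(760,384,.04))
print('clip blade tip/root',g(572,177,.025),g(604,179,.025))
print('pointer',g(590,134,.03))
print('base corners',g(585,42,.012),g(628,354,.012),g(762,344,.012))
s=cal('scene0'); q=lambda u,v,z: at(s,((u+.5)/6-.5+200,(v+.5)/6-.5+145),z)
print('scene bar',q(492,80,.04),q(568,152,.04))
print('scene clip',q(322,335,.025))
print('dish',g(95,255,.018),'knob',g(335,270,.022),'box',at(c,(217,206),.089))
E
```

```text
module
[0.5264 0.2842 0.029 ]
[0.5262 0.1794 0.029 ]
[0.4686 0.1787 0.029 ]
[0.4695 0.2835 0.029 ]
ctr [0.4977 0.2315 0.029 ]
mat
[0.6511 0.3209 0.003 ]
[0.6375 0.0623 0.003 ]
[0.3994 0.0747 0.003 ]
[0.4151 0.3309 0.003 ]
bar ends [ 0.5148 -0.1518  0.04  ] [ 0.5245 -0.23    0.04  ]
clip blade tip/root [ 0.6867 -0.0882  0.025 ] [ 0.6858 -0.1132  0.025 ]
pointer [ 0.7205 -0.1016  0.03  ]
base corners [ 0.8025 -0.0996  0.012 ] [ 0.5501 -0.1338  0.012 ] [ 0.5608 -0.238   0.012 ]
scene bar [ 0.5263 -0.2317  0.04  ] [ 0.5154 -0.153   0.04  ]
scene clip [ 0.6887 -0.0907  0.025 ]
dish [0.6161 0.2813 0.018 ] knob [0.6081 0.0943 0.022 ] box [0.4829 0.4315 0.089 ]
```

Call:
{"op": "carry_out", "data": {
  "steps": [
    [0,0,0,-0.08,0,0,0],
    [0,0,0,-0.08,0,0,0],
    [0,-0.42,-0.27,-0.08,0,0,1.305],
    [0,-0.42,-0.27,-0.08,0,0,1.305],
    [0,-0.42,-0.27,-0.08,0,0,1.305],
    [0,-0.42,-0.27,-0.08,0,0,1.305],
    [0,-0.42,-0.27,-0.08,0,0,1.305],
    [0,-0.42,-0.27,-0.08,0,0,1.305]
  ]
}}

```text
time_s: 0.9
eef_pos: [0.366, 0.3784, 0.3192]
tool_rot: [[-0.388, 0.921, -0.0], [0.921, 0.388, -0.0], [0.0, -0.0, -1.0]]
wrist_force: [0.7, 0.0, -0.3]
width: 0.0854
grasp_force: 0.0
```

```bash
cat >> h.py <<'E'
import pickle,os
def log():
    s=ctrl.state(); L=pickle.load(open('log.pkl','rb')) if os.path.exists('log.pkl') else []
    L.append((np.array(s['joints']),np.array(s['eef_pos']),np.array(s['tool_rot']))); pickle.dump(L,open('log.pkl','wb'))
    np.set_printoptions(precision=4,suppress=True); print(s['time_s'],s['joints'],s['eef_pos'],s['tool_rot'],s['wrist_force'],s['width'],s['grasp_force'],sep='\n'); return s
E
python3 -c "
from h import *
pickle.dump([(np.array([-1.3732,0.4119,-0.0127,1.597,0.0056,1.1343,-0.0822]),np.array([0.1641,0.6026,0.2385]),np.array([[-0.9649,0.2627,-0.0003],[0.2627,0.9649,-0.0015],[-0.0001,-0.0015,-1.]]))],open('log.pkl','wb'))
log()"
```

```text
0.9
[-1.1167  0.1768  0.2611  1.7347 -0.0483  1.2365 -0.4447]
[0.366  0.3784 0.3192]
[[-0.3884  0.9215 -0.0002]
 [ 0.9215  0.3884 -0.    ]
 [ 0.0001 -0.0002 -1.    ]]
[ 0.6898  0.0328 -0.2965]
0.08537298022939399
0.0
```

Call:
{"op": "carry_out", "data": {
  "steps": [
    [0,-0.187,0.065,0.06,0,0,0.4],
    [0,-0.187,0.065,0.06,0,0,0.4],
    [0,-0.187,0.065,0.06,0,0,0.4],
    [0,-0.187,0.065,0.06,0,0,0.4],
    [0,-0.187,0.065,0.06,0,0,0.4]
  ]
}}

```text
time_s: 1.4
eef_pos: [0.5011, 0.2275, 0.2577]
tool_rot: [[0.003, 1.0, -0.0], [1.0, -0.003, -0.004], [-0.004, -0.0, -1.0]]
wrist_force: [0.8, -0.1, 0.6]
width: 0.0854
grasp_force: 0.0
```

```bash
python3 -c "
from h import *
log()
im,c=snap('wrist','w0'); print(c)
for P in [(.5264,.2842,.029),(.5262,.1794,.029),(.4686,.1787,.029),(.4695,.2835,.029)]: print(proj(c,P))"
```

```text
1.4
[-0.8622  0.2772  0.431   1.7771 -0.1237  1.1167 -0.3943]
[0.5011 0.2275 0.2577]
[[ 0.0032  1.     -0.0004]
 [ 1.     -0.0032 -0.0041]
 [-0.0041 -0.0004 -1.    ]]
[ 0.7572 -0.0776  0.571 ]
0.08538755254612837
0.0
{'vfov': 66.91967959855224, 'cx': 313.31391527905873, 'cy': 199.5142501145834, 'k1': -0.02152454534171984, 'cam_to_world': array([[ 1.    ,  0.0017,  0.0015,  0.4998],
       [-0.0021,  0.9459,  0.3245,  0.3109],
       [-0.0008, -0.3245,  0.9459,  0.3913],
       [ 0.    ,  0.    ,  0.    ,  1.    ]])}
[336.4798 120.1229]
[334.4818 204.8715]
[289.2677 205.4637]
[287.5665 120.8455]
```

View pics/w0.png

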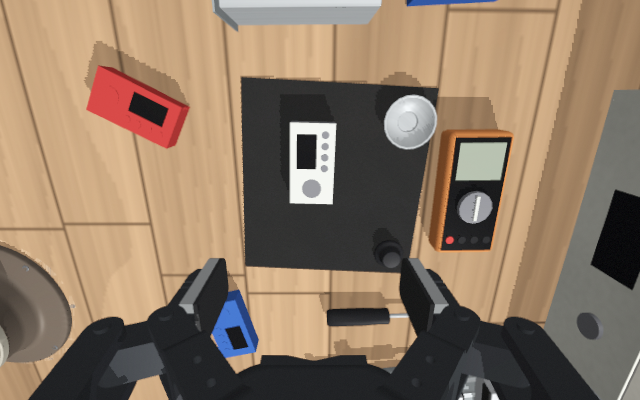

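The wrist view shows the white module at corners (291,121), (336,123), (333,205) and (289,203), where I predicted it. I'll tilt for the first grasp and collect joint data to model the arm.

Call:
{"op": "carry_out", "data": {
  "steps": [
    [0,0,0,0,0,-0.52,0],
    [0,0,0,0,0,-0.52,0],
    [0,0,0,0,0,-0.52,0],
    [0,0,0,0,0,-0.52,0],
    [0,0,0,0,0,-0.52,0]
  ]
}}

```text
time_s: 1.95
eef_pos: [0.4965, 0.2383, 0.2572]
tool_rot: [[-0.012, 1.0, 0.004], [0.867, 0.012, -0.499], [-0.499, -0.003, -0.867]]
wrist_force: [0.3, 1.1, -0.2]
width: 0.0852
grasp_force: 0.0
```

```bash
python3 - <<'E'
from h import *
log()
c=cal('w0'); P=[at(c,p,.029) for p in [(291,121),(336,123),(333,205),(289,203)]]; print(np.array(P),np.mean(P,0))
E
cat > kin.py <<'E'
from h import *
from scipy.optimize import least_squares
from scipy.spatial.transform import Rotation as R
import itertools
AX='zyzyzyz'
def fk(q,s,o,l):
    # l: d1,d3,d5,d7, ex,ey (lateral offsets at elbow/wrist)
    T=R.identity(); p=np.zeros(3)
    off=[(0,0,l[0]),(0,0,0),(l[4],0,l[1]),(l[5],0,0),(l[6],0,l[2]),(l[7],0,0),(0,0,l[3])]
    # order: rot i then translate off for links: after j1 d1, after j3? use after j2->upper etc.
    for i in range(7):
        T=T*R.from_euler(AX[i],s[i]*q[i]+o[i])
        p=p+T.apply(off[i])
    return p,T
E
cat > fit.py <<'E'
from kin import *
L=pickle.load(open('log.pkl','rb'))
def res(x,s):
    r=[]
    for q,P,M in L:
        p,T=fk(q,s,x[:7],x[7:]); r+=list((p-P)*10)+list((T.inv()*R.from_matrix(M)).as_rotvec()*3)
    return np.array(r+list(x[1:6]*.05)+list(x[11:]*.05))
best=[]
for s1,s3,s5,s7 in itertools.product([1,-1],repeat=4):
  s=[s1,1,s3,1,s5,1,s7]
  for o7 in (0,1.57,3.14,-1.57):
   for o1 in (0,3.14):
    x0=np.array([o1,0,0,0,0,0,o7,.3,.4,.4,.2,0,0,0,0])
    f=least_squares(res,x0,args=(s,),max_nfev=60); best.append((f.cost,s,f.x))
best.sort(key=lambda b:b[0])
np.set_printoptions(precision=4,suppress=True)
for b in best[:4]: print(b)
pickle.dump(best[0],open('kin.pkl','wb'))
E
python3 fit.py
```

```text
1.95
[-1.0891  0.4897  0.4656  1.6083  0.205   1.4117 -0.69  ]
[0.4965 0.2383 0.2572]
[[-0.012   0.9999  0.0036]
 [ 0.8665  0.0122 -0.499 ]
 [-0.499  -0.0029 -0.8666]]
[ 0.3091  1.1071 -0.2014]
0.08520903326863005
0.0
[[0.4735 0.2833 0.029 ]
 [0.5259 0.2809 0.029 ]
 [0.5243 0.1792 0.029 ]
 [0.4684 0.182  0.029 ]] [0.498  0.2314 0.029 ]
(np.float64(0.007601483259967801), [-1, 1, -1, 1, -1, 1, -1], array([-0.0353, -0.0024, -0.0532, -0.0171,  0.0061,  0.0153,  1.4834,
        0.2819,  0.5019,  0.4706,  0.2859,  0.0073, -0.0307,  0.0566,
        0.0014]))
(np.float64(0.007601483260301953), [-1, 1, -1, 1, -1, 1, -1], array([-0.0353, -0.0024, -0.0532, -0.0171,  0.0061,  0.0153,  1.4834,
        0.2819,  0.5019,  0.4706,  0.2859,  0.0073, -0.0307,  0.0566,
        0.0014]))
(np.float64(0.007601483260450478), [-1, 1, -1, 1, -1, 1, -1], array([-0.0353, -0.0024, -0.0532, -0.0171,  0.0061,  0.0153,  1.4834,
        0.2819,  0.5019,  0.4706,  0.2859,  0.0073, -0.0307,  0.0566,
        0.0014]))
(np.float64(0.0076014832620956195), [-1, 1, -1, 1, -1, 1, -1], array([-0.0353, -0.0024, -0.0532, -0.0171,  0.0061,  0.0153,  1.4834,
        0.2819,  0.5019,  0.4706,  0.2859,  0.0073, -0.0307,  0.0566,
        0.0014]))
```

```bash
cat >> kin.py <<'E'
lo=np.array([-2.95,-.29,-1.47,.14,-1.03,.13,-2.86])+.03; hi=np.array([2.95,1.99,1.44,2.54,4.17,1.85,2.86])-.03
def tool(psi,th,flip=1):
    z=np.array([np.cos(psi)*np.sin(th),np.sin(psi)*np.sin(th),-np.cos(th)]); y=flip*np.array([-np.sin(psi),np.cos(psi),0])
    return np.c_[np.cross(y,z),y,z]
def ik(P,M,q0,b):
    _,s,x=b
    def r(q):
        p,T=fk(q,s,x[:7],x[7:]); return np.r_[(p-P)*10,(T.inv()*R.from_matrix(M)).as_rotvec()*3,(q-q0)*.003]
    f=least_squares(r,np.clip(q0,lo+.001,hi-.001),bounds=(lo,hi),max_nfev=80); return f.x,np.abs(f.fun[:6]).max()
E
cat > chk.py <<'E'
from kin import *
b=pickle.load(open('kin.pkl','rb')); L=pickle.load(open('log.pkl','rb'))
P=np.array([.50,.19,.07])
for d in range(0,360,30):
  for fl in (1,-1):
    out=[]; q=L[-1][0]
    for th in (0,-20,-40): q,e=ik(P,tool(np.radians(d),np.radians(th),fl),q,b); out.append(e)
    for th in (0,20,40,60,75): q,e=ik(P,tool(np.radians(d),np.radians(th),fl),q,b); out.append(e)
    print(d,fl,np.array(out).round(2),q.round(2))
E
python3 chk.py
```

```text
0 1 [0.   0.   0.   0.   0.   0.01 0.32 0.31] [-1.25  0.97  0.23  2.51  2.12  1.27 -2.02]
0 -1 [0.   0.   0.   0.   0.   0.39 0.94 0.91] [-2.18  1.83  1.26  2.29 -1.    0.16 -2.53]
30 1 [0.   0.   0.   0.   0.   0.14 0.68 0.51] [ 0.58  1.21 -0.55  2.51  3.98  1.32 -1.01]
30 -1 [0.   0.   0.   0.   0.   0.6  0.98 1.17] [ 1.5   1.96 -0.98  2.29 -1.    0.16  1.58]
60 1 [0.   0.   0.   0.   0.   0.14 0.04 0.  ] [ 1.25  1.76 -1.42  2.51  2.37  0.32  0.93]
60 -1 [0.   0.   0.   0.   0.   0.1  0.35 0.28] [ 1.2   1.57 -1.09  2.28 -1.    0.16  1.27]
90 1 [0.   0.   0.   0.   0.   0.   0.   0.13] [ 1.11  1.68 -1.44  2.03  0.51  0.65  2.83]
90 -1 [0. 0. 0. 0. 0. 0. 0. 0.] [ 0.62  0.99 -0.52  2.04 -1.    1.03  1.12]
120 1 [0. 0. 0. 0. 0. 0. 0. 0.] [-0.11  0.98  0.25  1.7  -1.    1.78 -1.93]
120 -1 [0. 0. 0. 0. 0. 0. 0. 0.] [ 0.19  0.98 -0.17  1.68 -0.8   1.56  1.05]
150 1 [0. 0. 0. 0. 0. 0. 0. 0.] [ 0.11  1.12 -0.35  1.36 -0.41  1.82 -2.19]
150 -1 [0. 0. 0. 0. 0. 0. 0. 0.] [ 0.11  1.12 -0.35  1.36 -0.41  1.82  0.95]
180 1 [0.   0.   0.39 0.   0.   0.   0.06 0.48] [ 0.08  1.13 -0.61  1.34  0.01  
[... 249 characters left out ...]
.63  1.05  0.22  1.36  0.01  1.82  1.73]
240 1 [0.   0.   0.1  0.   0.   0.   0.   0.11] [-1.11  1.29  0.78  1.31  0.01  1.82 -0.83]
240 -1 [0.   0.   0.14 0.   0.   0.   0.   0.11] [-1.11  1.29  0.78  1.31  0.01  1.82  2.31]
270 1 [0. 0. 0. 0. 0. 0. 0. 0.] [-1.33  1.24  0.75  1.52  0.24  1.47 -0.78]
270 -1 [0. 0. 0. 0. 0. 0. 0. 0.] [-0.71  1.02 -0.25  1.56  0.85  1.82  1.79]
300 1 [0. 0. 0. 0. 0. 0. 0. 0.] [-1.6   1.22  0.8   1.86  0.45  0.97 -0.83]
300 -1 [0.   0.   0.   0.   0.   0.   0.17 0.41] [-1.85  1.72  1.41  1.99 -0.63  0.81 -2.83]
330 1 [0. 0. 0. 0. 0. 0. 0. 0.] [-1.93  1.51  1.05  2.19  0.41  0.24 -0.79]
330 -1 [0. 0. 0. 0. 0. 0. 0. 0.] [-2.    1.69  1.33  2.22 -0.81  0.3  -2.67]
```

```bash
cat >> kin.py <<'E'
def go(P,psi,th,flip=1):
    "row numbers (shift, turn) from the present pose to TCP at P, tool tilted th deg towards azimuth psi deg"
    s=ctrl.state(); M=R.from_matrix(s['tool_rot']); G=R.from_matrix(tool(np.radians(psi),np.radians(th),flip))
    print('row',M.inv().apply(np.array(P)-s['eef_pos']).round(4),(M.inv()*G).as_rotvec().round(3))
E
python3 -c "
from kin import *
go([.4975,.176,.105],270,-30)"
```

```text
row [0.022  0.0007 0.163 ] [-0.003  1.046  0.013]
```

Call:
{"op": "carry_out", "data": {
  "steps": [
    [0,0.005,0,0.04,0,0.15,0],
    [0,0.01,0,0.08,0,0.3,0],
    [0,0.015,0,0.12,0,0.45,0.005],
    [0,0.022,0.001,0.163,0,0.6,0.01],
    [0,0.022,0.001,0.163,0,0.75,0.013],
    [0,0.022,0.001,0.163,0,0.9,0.013],
    [0,0.022,0.001,0.163,0,1.046,0.013],
    [0,0.022,0.001,0.163,0,1.046,0.013]
  ]
}}

```text
time_s: 2.75
eef_pos: [0.5017, 0.1656, 0.1073]
tool_rot: [[0.016, 1.0, 0.013], [0.863, -0.02, 0.505], [0.505, 0.003, -0.863]]
wrist_force: [0.1, -0.9, 0.6]
width: 0.0853
grasp_force: 0.0
```

```bash
python3 -c "
from kin import *
log()
go([.4975,.226,.018],270,-30)"; python3 fit.py|head -3
```

```text
2.75
[-0.0975  0.4383  0.0189  2.0685 -0.8292  0.7624  0.5513]
[0.5017 0.1656 0.1073]
[[ 0.016   0.9998  0.0127]
 [ 0.8629 -0.0202  0.505 ]
 [ 0.5052  0.0029 -0.863 ]]
[ 0.0875 -0.9164  0.5851]
0.08533486096681137
0.0
row [ 0.0069 -0.0056  0.1075] [ 0.013 -0.006 -0.016]
(np.float64(0.01722198002657768), [-1, 1, -1, 1, -1, 1, -1], array([-0.0711, -0.0068, -0.0005,  0.0089, -0.0153, -0.0019,  1.509 ,
        0.2976,  0.5098,  0.4682,  0.2996,  0.0157,  0.0044,  0.0183,
        0.0018]))
```

Call:
{"op": "carry_out", "data": {
  "steps": [
    [0,0,0,0,0,0,0],
    [0,0,0,0,0,0,0]
  ]
}}

```text
time_s: 2.95
eef_pos: [0.5001, 0.1719, 0.1077]
tool_rot: [[0.007, 1.0, 0.006], [0.865, -0.009, 0.502], [0.502, 0.001, -0.865]]
wrist_force: [0.3, -0.1, 0.3]
width: 0.0859
grasp_force: 0.0
```

```bash
python3 -c "
from kin import *
log()
go([.4975,.226,.018],270,-30)"
```

```text
2.95
[-0.1123  0.4374  0.0188  2.0658 -0.8215  0.7623  0.5404]
[0.5001 0.1719 0.1077]
[[ 0.0067  1.      0.0056]
 [ 0.8651 -0.0086  0.5016]
 [ 0.5016  0.0015 -0.8651]]
[ 0.2546 -0.15    0.2696]
0.08587325855110847
0.0
row [ 0.0017 -0.0032  0.1047] [ 0.006 -0.002 -0.007]
```

Call:
{"op": "carry_out", "data": {
  "steps": [
    [0,0,0,0.03,0,0,0],
    [0,0,0,0.06,0,0,0],
    [0,0,0,0.08,0,0,0],
    [0,0,0,0.09,0,0,0],
    [0,0,0,0.095,0,0,0],
    [0,0,0,0.1,0,0,0],
    [0,0,0,0.1,0,0,0],
    [0,0,0,0.1,0,0,0]
  ]
}}

```text
time_s: 3.75
eef_pos: [0.5007, 0.222, 0.021]
tool_rot: [[0.006, 1.0, 0.005], [0.865, -0.008, 0.502], [0.502, 0.001, -0.865]]
wrist_force: [-0.9, -0.4, -0.2]
width: 0.0852
grasp_force: 0.0
```

```bash
python3 -c "
from kin import *
log()
go([.4975,.226,.016],270,-30); snap('wrist','w1')"
```

```text
3.75
[-0.1116  0.6031 -0.1074  2.0825 -0.9672  0.5604  0.6564]
[0.5007 0.222  0.021 ]
[[ 0.0063  1.      0.0048]
 [ 0.8648 -0.0078  0.502 ]
 [ 0.502   0.001  -0.8648]]
[-0.9155 -0.4311 -0.1813]
0.08516541307634634
0.0
row [ 0.0009 -0.0032  0.0063] [ 0.005 -0.002 -0.006]
```

View pics/w1.png

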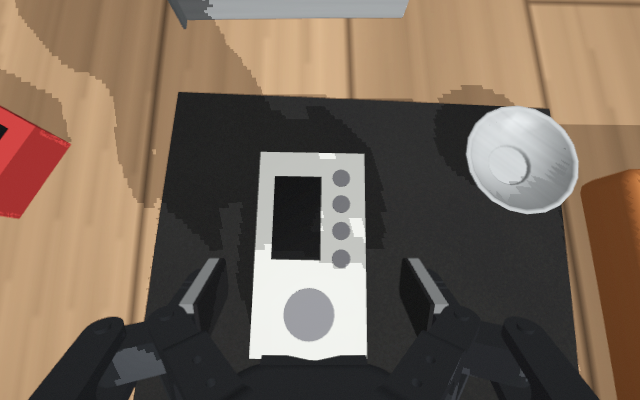

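The wrist view shows the module at about (250–367, 153–358), centred between the open fingers at (200,290) and (425,290). I'll lower a little and close.

Call:
{"op": "carry_out", "data": {
  "steps": [
    [0,0,-0.003,0.004,0,0,0],
    [0,0,-0.003,0.004,0,0,0],
    [1,0,-0.003,0.004,0,0,0],
    [1,0,-0.003,0.004,0,0,0],
    [1,0,-0.003,0.004,0,0,0],
    [1,0,-0.003,0.004,0,0,0],
    [1,0,-0.003,0.004,0,0,0],
    [1,0,-0.003,0.004,0,0,0]
  ]
}}

```text
time_s: 4.6
eef_pos: [0.4975, 0.2241, 0.0173]
tool_rot: [[0.007, 1.0, 0.004], [0.865, -0.008, 0.502], [0.502, 0.0, -0.865]]
wrist_force: [-0.6, -2.3, 6.3]
width: 0.0523
grasp_force: 63.1
```

```bash
python3 -c "
from kin import *
log()"
```

```text
4.6
[-0.1047  0.6085 -0.1226  2.0889 -0.9731  0.5459  0.6623]
[0.4975 0.2241 0.0173]
[[ 0.0066  1.      0.0042]
 [ 0.8647 -0.0078  0.5023]
 [ 0.5023  0.0004 -0.8647]]
[-0.6066 -2.3423  6.3014]
0.05228955557423339
63.081557750701904
```

Call:
{"op": "carry_out", "data": {
  "steps": [
    [1,0.01,0,-0.017,0,0,0],
    [1,0.03,0,-0.052,0,0,0],
    [1,0.05,0,-0.087,0,0,0],
    [1,0.06,0,-0.104,0,0,0],
    [1,0.04,0,-0.124,0,0,0],
    [1,0.0,0,-0.144,0,0,0],
    [1,0.0,0,-0.144,0,0,0],
    [1,0.0,0,-0.144,0,0,0]
  ]
}}

```text
time_s: 5.4
eef_pos: [0.4968, 0.151, 0.1413]
tool_rot: [[0.009, 1.0, 0.005], [0.865, -0.01, 0.502], [0.502, -0.0, -0.865]]
wrist_force: [-0.2, 0.5, -2.0]
width: 0.0528
grasp_force: 63.4
```

```bash
python3 -c "
from kin import *
log()
go([.49,.15,.13],270,60)"
```

```text
5.4
[-0.0876  0.3782  0.0396  2.0515 -0.7624  0.8382  0.4977]
[0.4968 0.151  0.1413]
[[ 0.0088  1.      0.0046]
 [ 0.865  -0.0099  0.5017]
 [ 0.5018 -0.0005 -0.865 ]]
[-0.1978  0.4567 -2.0378]
0.05276935511230401
63.411405086517334
row [-0.0066 -0.0068  0.0093] [-0.003 -1.573 -0.01 ]
```

Call:
{"op": "carry_out", "data": {
  "steps": [
    [1,0,0,0,0,-0.1,0],
    [1,0,0,0,0,-0.24,0],
    [1,0,0,0,0,-0.38,0],
    [1,0,0,0,0,-0.52,0],
    [1,0,0,0,0,-0.66,0],
    [1,0,0,0,0,-0.8,0],
    [1,0,0,0,0,-0.94,0],
    [1,0,0,0,0,-1.05,0]
  ]
}}

```text
time_s: 6.2
eef_pos: [0.496, 0.1555, 0.1413]
tool_rot: [[0.003, 1.0, -0.0], [0.864, -0.002, -0.504], [-0.504, 0.001, -0.864]]
wrist_force: [0.3, -0.1, -2.4]
width: 0.0524
grasp_force: 63.3
```

```bash
python3 -c "
from kin import *
log()
go([.497,.15,.12],270,60)"
```

```text
6.2
[-0.943   0.5394  0.3793  1.8307  0.2694  1.1216 -0.7434]
[0.496  0.1555 0.1413]
[[ 0.0026  1.     -0.0004]
 [ 0.8639 -0.0024 -0.5037]
 [-0.5037  0.0009 -0.8639]]
[ 0.2546 -0.1425 -2.4389]
0.05243969912110888
63.285802602767944
row [0.0059 0.0009 0.0211] [-0.001 -0.519 -0.002]
```

Call:
{"op": "carry_out", "data": {
  "steps": [
    [1,0,0,0,0,-0.13,0],
    [1,0,0,0,0,-0.26,0],
    [1,0.002,0,0.01,0,-0.39,0],
    [1,0.006,0,0.02,0,-0.519,0],
    [1,0.006,0,0.02,0,-0.519,0],
    [1,0.006,0,0.02,0,-0.519,0],
    [1,0.006,0,0.02,0,-0.519,0]
  ]
}}

```text
time_s: 6.9
eef_pos: [0.4973, 0.1471, 0.1229]
tool_rot: [[0.006, 1.0, -0.006], [0.508, -0.009, -0.862], [-0.862, 0.002, -0.508]]
wrist_force: [-0.1, -0.2, -1.2]
width: 0.0528
grasp_force: 63.4
```

```bash
python3 -c "
from kin import *
log()
go([.497,.15,.068],270,60)
snap('wrist','w2')"
```

```text
6.9
[-1.0943  0.8588  0.448   1.6917  0.4206  1.3974 -0.9102]
[0.4973 0.1471 0.1229]
[[ 0.0064  1.     -0.0061]
 [ 0.5077 -0.0085 -0.8615]
 [-0.8615  0.0024 -0.5077]]
[-0.0882 -0.1875 -1.1656]
0.05282856946298665
63.35609793663025
row [ 0.0488 -0.0005  0.0253] [-0.006 -0.009 -0.006]
```

View pics/w2.png

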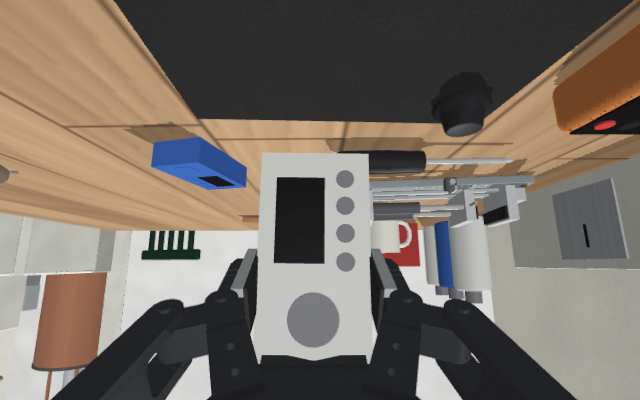

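The module sits in the hand exactly as gripped, with its top edge still at row 153. It is upright with the white plate facing +y. I'll lower it to the mat.

Call:
{"op": "carry_out", "data": {
  "steps": [
    [1,0.02,0,0.01,0,-0.004,0],
    [1,0.035,0,0.018,0,-0.009,0],
    [1,0.044,0,0.0225,0,-0.009,0],
    [1,0.049,0,0.025,0,-0.009,0],
    [1,0.049,0,0.025,0,-0.009,0],
    [1,0.049,0,0.025,0,-0.009,0],
    [1,0.049,0,0.025,0,-0.009,0]
  ]
}}

```text
time_s: 7.65
eef_pos: [0.4969, 0.1503, 0.0668]
tool_rot: [[0.004, 1.0, -0.006], [0.496, -0.008, -0.868], [-0.868, 0.001, -0.496]]
wrist_force: [0.1, 0.8, -0.5]
width: 0.0528
grasp_force: 63.4
```

Call:
{"op": "carry_out", "data": {
  "steps": [
    [1,0.002,0,0.0012,0,0,0],
    [1,0.004,0,0.0024,0,0,0],
    [1,0.0045,0,0.0027,0,0,0],
    [1,0.0045,0,0.0027,0,0,0]
  ]
}}

```text
time_s: 8.05
eef_pos: [0.4966, 0.1502, 0.061]
tool_rot: [[0.004, 1.0, -0.006], [0.496, -0.007, -0.868], [-0.868, -0.0, -0.496]]
wrist_force: [0.3, 0.6, -1.0]
width: 0.0525
grasp_force: 63.5
```

```bash
python3 -c "
from kin import *
log()"
```

```text
8.05
[-1.0847  0.9641  0.4243  1.6761  0.3988  1.3379 -0.9553]
[0.4966 0.1502 0.061 ]
[[ 0.0035  1.     -0.0064]
 [ 0.4957 -0.0073 -0.8685]
 [-0.8685 -0.0001 -0.4957]]
[ 0.3098  0.6327 -1.0304]
0.05246805459839789
63.5102641582489
```

Call:
{"op": "carry_out", "data": {
  "steps": [
    [1,0.001,0,0.0006,0,0,0],
    [1,0.0015,0,0.0009,0,0,0],
    [1,0.002,0,0.0012,0,0,0],
    [1,0.002,0,0.0012,0,0,0]
  ]
}}

```text
time_s: 8.45
eef_pos: [0.4966, 0.1499, 0.0608]
tool_rot: [[0.004, 1.0, -0.007], [0.493, -0.008, -0.87], [-0.87, 0.0, -0.493]]
wrist_force: [-1.8, 3.7, 12.9]
width: 0.0528
grasp_force: 64.4
```

Call:
{"op": "carry_out", "data": {
  "steps": [
    [1,-0.001,0,-0.0006,0,0.006,0],
    [1,-0.001,0,-0.0006,0,0.006,0],
    [0.3,-0.001,0,-0.0006,0,0.006,0],
    [0.25,-0.001,0,-0.0006,0,0.006,0],
    [0.2,-0.001,0,-0.0006,0,0.006,0],
    [0.1,-0.001,0,-0.0006,0,0.006,0],
    [0,-0.001,0,-0.0006,0,0.006,0],
    [0,-0.001,0,-0.0006,0,0.006,0]
  ]
}}

```text
time_s: 9.25
eef_pos: [0.4966, 0.1502, 0.0598]
tool_rot: [[0.004, 1.0, -0.006], [0.501, -0.007, -0.865], [-0.865, -0.0, -0.501]]
wrist_force: [0.1, 0.5, -0.3]
width: 0.0855
grasp_force: 0.0
```

```bash
python3 -c "
from kin import *
log(); snap('wrist','w3')"
```

```text
9.25
[-1.083   0.9621  0.423   1.6781  0.3975  1.3324 -0.9553]
[0.4966 0.1502 0.0598]
[[ 0.0036  1.     -0.0064]
 [ 0.501  -0.0073 -0.8654]
 [-0.8654 -0.0001 -0.501 ]]
[ 0.1205  0.5136 -0.3339]
0.0854542615537181
0.0
```

View pics/w3.png

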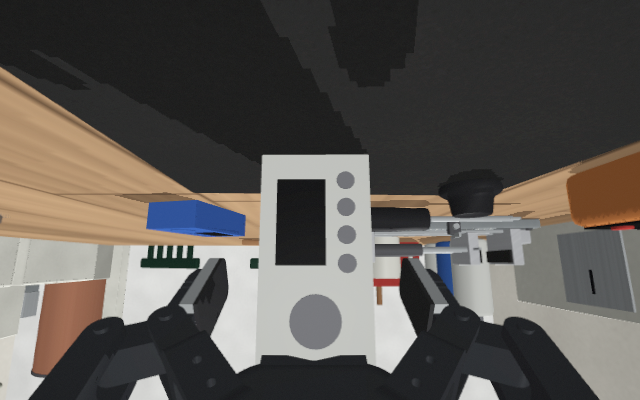

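The module stands free and square between the open fingers, at columns 262–370. I'll retreat along the tool, rise, and swing to the other tilt.

Call:
{"op": "carry_out", "data": {
  "steps": [
    [0,0,0,-0.02,0,0,0],
    [0,0,0,-0.06,0,0,0],
    [0,0,0,-0.1,0,0,0],
    [0,0,0,-0.13,0,0,0],
    [0,-0.04,0,-0.153,0,0,0],
    [0,-0.09,0,-0.182,0,0,0],
    [0,-0.13,0,-0.205,0,0,0],
    [0,-0.13,0,-0.205,0,0,0]
  ]
}}

```text
time_s: 10.1
eef_pos: [0.4992, 0.2626, 0.2813]
tool_rot: [[0.01, 1.0, -0.004], [0.506, -0.008, -0.863], [-0.862, 0.007, -0.506]]
wrist_force: [0.5, 0.3, -1.4]
width: 0.0849
grasp_force: 0.0
```

```bash
python3 -c "
from kin import *
log()
go([.497,.079,.25],270,-30)"
```

```text
10.1
[-1.1737  0.7705  0.4646  1.3889  0.4145  1.7857 -0.785 ]
[0.4992 0.2626 0.2813]
[[ 0.0105  0.9999 -0.0036]
 [ 0.506  -0.0084 -0.8625]
 [-0.8625  0.0072 -0.506 ]]
[ 0.4527  0.2689 -1.3915]
0.0849134080842971
0.0
row [-0.066  -0.0009  0.1742] [ 0.005  1.564 -0.011]
```

Call:
{"op": "carry_out", "data": {
  "steps": [
    [0,-0.008,0,0.022,0,0.14,0],
    [0,-0.016,0,0.044,0,0.28,0],
    [0,-0.025,0,0.066,0,0.42,0],
    [0,-0.033,0,0.088,0,0.56,0],
    [0,-0.041,0,0.11,0,0.7,0],
    [0,-0.05,0,0.132,0,0.84,0],
    [0,-0.058,0,0.154,0,0.98,0],
    [0,-0.066,-0.001,0.174,0,1.12,0]
  ]
}}

```text
time_s: 10.9
eef_pos: [0.4954, 0.0777, 0.2459]
tool_rot: [[0.008, 1.0, 0.005], [0.997, -0.008, 0.08], [0.08, 0.004, -0.997]]
wrist_force: [0.2, -0.2, -0.6]
width: 0.085
grasp_force: 0.0
```

```bash
python3 -c "
from kin import *
log()
go([.497,.079,.1876],270,-30)"
```

```text
10.9
[-0.5763  0.1868  0.4375  1.917  -0.1819  1.0459 -0.0636]
[0.4954 0.0777 0.2459]
[[ 0.0079  1.      0.0047]
 [ 0.9968 -0.0083  0.0799]
 [ 0.0799  0.004  -0.9968]]
[ 0.2031 -0.1668 -0.586 ]
0.08499179007862659
0.0
row [-0.0033  0.0014  0.0583] [ 0.006  0.444 -0.007]
```

Call:
{"op": "carry_out", "data": {
  "steps": [
    [0,-0.001,0.001,0.02,0,0.12,0],
    [0,-0.002,0.001,0.04,0,0.24,0],
    [0,-0.003,0.001,0.058,0,0.36,0],
    [0,-0.003,0.001,0.058,0,0.444,-0.007],
    [0,-0.003,0.001,0.058,0,0.444,-0.007],
    [0,-0.003,0.001,0.058,0,0.444,-0.007],
    [0,-0.003,0.001,0.058,0,0.444,-0.007]
  ]
}}

```text
time_s: 11.6
eef_pos: [0.4963, 0.081, 0.1875]
tool_rot: [[-0.002, 1.0, 0.002], [0.87, 0.001, 0.494], [0.494, 0.003, -0.87]]
wrist_force: [0.5, -0.7, -0.1]
width: 0.0853
grasp_force: 0.0
```

```bash
python3 -c "
from kin import *
log()
go([.497,.144,.075],270,-30)"
```

```text
11.6
[-0.2236  0.3284  0.3726  2.0122 -0.7492  1.0439  0.599 ]
[0.4963 0.081  0.1875]
[[-0.0022  1.      0.002 ]
 [ 0.8695  0.0009  0.4939]
 [ 0.4939  0.0028 -0.8695]]
[ 0.5288 -0.7155 -0.0671]
0.08530427482978876
0.0
row [-0.0008  0.0004  0.1289] [0.002 0.007 0.002]
```

Call:
{"op": "carry_out", "data": {
  "steps": [
    [0,0,0,0.03,0,0.007,0],
    [0,0,0,0.06,0,0.007,0],
    [0,0,0,0.08,0,0.007,0],
    [0,0,0,0.1,0,0.007,0],
    [0,0,0,0.115,0,0.007,0],
    [0,-0.001,0,0.127,0,0.007,0],
    [0,-0.001,0,0.129,0,0.007,0],
    [0,-0.001,0,0.129,0,0.007,0]
  ]
}}

```text
time_s: 12.4
eef_pos: [0.4965, 0.1432, 0.0745]
tool_rot: [[-0.001, 1.0, 0.002], [0.865, -0.0, 0.501], [0.501, 0.002, -0.865]]
wrist_force: [0.2, 0.0, -0.5]
width: 0.0857
grasp_force: 0.0
```

```bash
python3 -c "
from kin import *
log()
go([.497,.144,.075],270,-30)
a,_=snap('wrist','w4'); b,_=snap('top','t4')
o=np.hstack([a[::1,:,::-1][:400,100:540],cv2.resize(b[170:250,240:312],(360,400),interpolation=cv2.INTER_CUBIC)[:,:,::-1]]); cv2.imwrite('pics/c4.png',o)"
```

```text
12.4
[-0.2308  0.5035  0.2414  2.0977 -0.9679  0.8117  0.7616]
[0.4965 0.1432 0.0745]
[[-0.0007  1.      0.002 ]
 [ 0.8654 -0.0005  0.5012]
 [ 0.5012  0.0021 -0.8654]]
[ 0.1532  0.0384 -0.4621]
0.0856630890870598
0.0
row [0.0009 0.0005 0.    ] [ 0.002 -0.001  0.001]
```

View pics/c4.png

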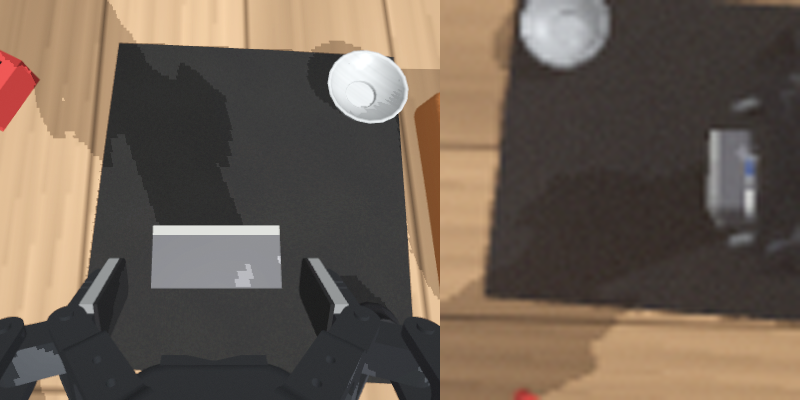

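The module is still upright. Its top end, in crop columns 151–282 and rows 226–288, shows the white plate on the far side and sits between the open fingers.

```bash
python3 -c "
from kin import *
c=cal('w4')
for p in [(252,226),(380,226),(382,288),(251,288)]: print(at(c,p,.103))"
```

```text
[0.46860898 0.1618102  0.103     ]
[0.52318353 0.16185779 0.103     ]
[0.52295996 0.13632114 0.103     ]
[0.46919418 0.13629725 0.103     ]
```

Call:
{"op": "carry_out", "data": {
  "steps": [
    [1,0,0,0,0,0,0],
    [1,0,0,0,0,0,0],
    [1,0,0,0,0,0,0],
    [1,0,0,0,0,0,0],
    [1,0,0,0,0,0,0],
    [1,0,0,0,0,0,0],
    [1,0,0,0,0,0,0]
  ]
}}

```text
time_s: 13.2
eef_pos: [0.4969, 0.1428, 0.0751]
tool_rot: [[-0.0, 1.0, 0.003], [0.865, -0.001, 0.502], [0.502, 0.003, -0.865]]
wrist_force: [-1.2, -1.6, 5.7]
width: 0.0528
grasp_force: 62.2
```

```bash
python3 -c "
from kin import *
log()"
```

```text
13.2
[-0.2303  0.5027  0.2421  2.0975 -0.9684  0.8122  0.7621]
[0.4969 0.1428 0.0751]
[[-0.0003  1.      0.0034]
 [ 0.8651 -0.0014  0.5016]
 [ 0.5016  0.0031 -0.8651]]
[-1.1784 -1.5568  5.7079]
0.052753616440923724
62.21019387245178
```

Call:
{"op": "carry_out", "data": {
  "steps": [
    [1,0.01,0,-0.017,0,0,0],
    [1,0.025,0,-0.043,0,0,0],
    [1,0.04,0,-0.069,0,0,0],
    [1,0.04,0,-0.069,0,-0.12,0],
    [1,0.04,0,-0.069,0,-0.25,0],
    [1,0.04,0,-0.069,0,-0.38,0],
    [1,0.04,0,-0.069,0,-0.5,0],
    [1,0.04,0,-0.069,0,-0.55,0]
  ]
}}

```text
time_s: 14.0
eef_pos: [0.4962, 0.1456, 0.1546]
tool_rot: [[-0.003, 1.0, 0.004], [1.0, 0.003, -0.028], [-0.028, 0.004, -1.0]]
wrist_force: [0.1, 0.7, -2.0]
width: 0.053
grasp_force: 63.3
```

Call:
{"op": "carry_out", "data": {
  "steps": [
    [1,0,0,0,0,-0.12,0],
    [1,0,0,0,0,-0.25,0],
    [1,0,0,0,0,-0.38,0],
    [1,0,0,0,0,-0.51,0],
    [1,0,0,0,0,-0.64,0],
    [1,0,0,0,0,-0.77,0],
    [1,0,0,0,0,-0.9,0],
    [1,0,0,0,0,-0.98,0]
  ]
}}

```text
time_s: 14.8
eef_pos: [0.4957, 0.1451, 0.1527]
tool_rot: [[-0.001, 1.0, 0.003], [0.532, 0.003, -0.847], [-0.847, 0.001, -0.532]]
wrist_force: [0.7, -0.7, -1.8]
width: 0.0531
grasp_force: 63.4
```

```bash
python3 -c "
from kin import *
log()
go([.497,.155,.08],270,60)"
```

```text
14.8
[-1.231   0.8539  0.6682  1.7187  0.312   1.3498 -0.7548]
[0.4957 0.1451 0.1527]
[[-0.0007  1.      0.0026]
 [ 0.5321  0.0025 -0.8467]
 [-0.8467  0.0008 -0.5321]]
[ 0.6711 -0.7453 -1.7703]
0.05305482926886392
63.429611921310425
row [0.0668 0.0012 0.0303] [ 0.003 -0.037  0.001]
```

Call:
{"op": "carry_out", "data": {
  "steps": [
    [1,0.02,0,0.01,0,-0.037,0],
    [1,0.045,0.001,0.02,0,-0.037,0],
    [1,0.067,0.001,0.03,0,-0.037,0],
    [1,0.067,0.001,0.03,0,-0.037,0],
    [1,0.067,0.001,0.03,0,-0.037,0],
    [1,0.067,0.001,0.03,0,-0.037,0]
  ]
}}

```text
time_s: 15.4
eef_pos: [0.4979, 0.1535, 0.0828]
tool_rot: [[0.003, 1.0, 0.001], [0.505, -0.001, -0.863], [-0.863, 0.003, -0.505]]
wrist_force: [0.8, 1.1, -1.0]
width: 0.0528
grasp_force: 63.4
```

```bash
python3 -c "
from kin import *
log()
go([.497,.155,.028],270,60)"
```

```text
15.4
[-1.2129  0.9854  0.6285  1.6891  0.2733  1.2988 -0.8084]
[0.4979 0.1535 0.0828]
[[ 0.0035  1.      0.0006]
 [ 0.5051 -0.0013 -0.8631]
 [-0.8631  0.0033 -0.5051]]
[ 0.8475  1.0509 -0.9846]
0.0527734673945642
63.40030789375305
row [ 0.0481 -0.0011  0.0264] [ 0.001 -0.006 -0.003]
```

Call:
{"op": "carry_out", "data": {
  "steps": [
    [1,0.015,0,0.008,0,-0.004,0],
    [1,0.028,0,0.015,0,-0.004,0],
    [1,0.038,0,0.021,0,-0.004,0],
    [1,0.044,0,0.024,0,-0.004,0],
    [1,0.047,0,0.026,0,-0.004,0],
    [1,0.047,0,0.026,0,-0.004,0],
    [1,0.047,0,0.026,0,-0.004,0]
  ]
}}

```text
time_s: 16.1
eef_pos: [0.4977, 0.1549, 0.0281]
tool_rot: [[0.003, 1.0, 0.0], [0.501, -0.001, -0.866], [-0.866, 0.002, -0.501]]
wrist_force: [-0.2, -0.4, -1.7]
width: 0.0531
grasp_force: 63.4
```

```bash
python3 -c "
from kin import *
log()
go([.497,.155,.022],270,60)"
```

```text
16.1
[-1.1969  1.0731  0.5976  1.6708  0.2455  1.2478 -0.8433]
[0.4977 0.1549 0.0281]
[[ 0.0025  1.      0.0004]
 [ 0.5009 -0.0009 -0.8655]
 [-0.8655  0.0024 -0.5009]]
[-0.2448 -0.364  -1.6672]
0.05311896726067452
63.4000825881958
row [ 0.0053 -0.0007  0.0029] [ 0.    -0.001 -0.003]
```

Call:
{"op": "carry_out", "data": {
  "steps": [
    [1,0.002,0,0.001,0,0,0],
    [1,0.003,0,0.0017,0,0,0],
    [1,0.004,0,0.0023,0,0,0],
    [1,0.0045,0,0.0026,0,0,0],
    [1,0.0045,0,0.0026,0,0,0]
  ]
}}

```text
time_s: 16.6
eef_pos: [0.4975, 0.155, 0.0227]
tool_rot: [[0.002, 1.0, 0.0], [0.501, -0.001, -0.865], [-0.865, 0.002, -0.501]]
wrist_force: [0.1, 1.2, 0.1]
width: 0.0528
grasp_force: 63.6
```

```bash
python3 -c "
from kin import *
s=log(); print(s['ft_torque'])"
```

```text
16.6
[-1.1954  1.0813  0.5943  1.6689  0.2427  1.2428 -0.8465]
[0.4975 0.155  0.0227]
[[ 0.0021  1.      0.0004]
 [ 0.501  -0.0007 -0.8655]
 [-0.8655  0.002  -0.501 ]]
[0.1296 1.2348 0.0968]
0.05279658181003029
63.5546350479126
[ 1.0985  0.0648 -0.0413]
```

Call:
{"op": "carry_out", "data": {
  "steps": [
    [1,0.0008,0,0.0005,0,0,0],
    [1,0.0012,0,0.0007,0,0,0],
    [1,0.0012,0,0.0007,0,0,0]
  ]
}}

```text
time_s: 16.9
eef_pos: [0.4975, 0.155, 0.0226]
tool_rot: [[0.002, 1.0, 0.0], [0.5, -0.001, -0.866], [-0.866, 0.002, -0.5]]
wrist_force: [-2.5, 4.2, 8.7]
width: 0.0527
grasp_force: 64.5
```

Call:
{"op": "carry_out", "data": {
  "steps": [
    [0.35,0,0,0,0,0,0],
    [0.3,0,0,0,0,0,0],
    [0.2,0,0,0,0,0,0],
    [0,-0.002,0,-0.001,0,0,0],
    [0,-0.002,0,-0.001,0,0,0],
    [0,-0.002,0,-0.001,0,0,0]
  ]
}}

```text
time_s: 17.5
eef_pos: [0.4975, 0.1548, 0.0235]
tool_rot: [[0.002, 1.0, 0.0], [0.501, -0.001, -0.865], [-0.865, 0.002, -0.501]]
wrist_force: [0.6, 0.6, 0.2]
width: 0.085
grasp_force: 0.0
```

Call:
{"op": "carry_out", "data": {
  "steps": [
    [0,0,0,-0.02,0,0,0],
    [0,-0.01,0,-0.05,0,0,0],
    [0,-0.04,0,-0.09,0,0,0],
    [0,-0.08,0,-0.13,0,0,0],
    [0,-0.13,0,-0.16,0,0,0],
    [0,-0.13,0,-0.16,0,0,0]
  ]
}}

```text
time_s: 18.1
eef_pos: [0.4986, 0.2288, 0.221]
tool_rot: [[0.006, 1.0, 0.003], [0.504, -0.001, -0.863], [-0.863, 0.007, -0.504]]
wrist_force: [0.5, 0.5, -0.2]
width: 0.0854
grasp_force: 0.0
```

```bash
python3 -c "
from kin import *
log()
b,_=snap('top','t5'); s,_=snap('scene','s5')
o=np.hstack([cv2.resize(b[140:250,240:350],(400,400),interpolation=cv2.INTER_CUBIC),cv2.resize(s[190:310,260:380],(400,400),interpolation=cv2.INTER_CUBIC)]); cv2.imwrite('pics/c5.png',o[:,:,::-1])"
```

```text
18.1
[-1.2776  0.8529  0.6698  1.5156  0.3041  1.5947 -0.7223]
[0.4986 0.2288 0.221 ]
[[ 0.0064  1.      0.0031]
 [ 0.5044 -0.0006 -0.8635]
 [-0.8635  0.0071 -0.5044]]
[ 0.4596  0.4977 -0.2339]
0.085409090456442
0.0
```

View pics/c5.png

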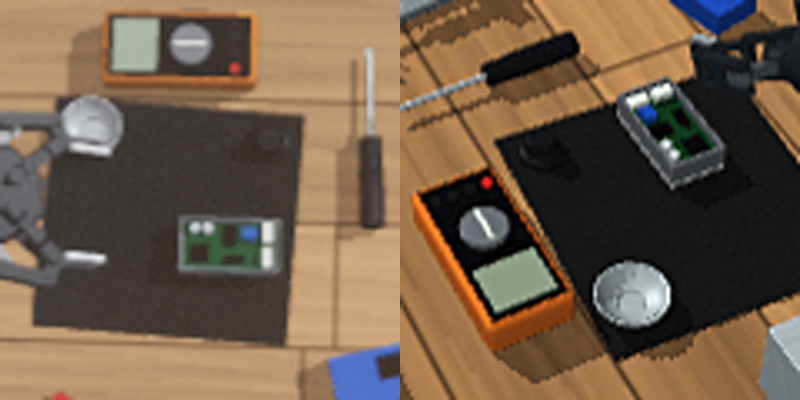

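The pictures show the module lying flat near the mat's −y edge, green board up, gripper clear, and the dish, knob, meter and screwdriver where they were. Ten pictures are now used, so the jaw part relies on image code only. Next I'll bring the wrist camera straight over the clip.

```bash
python3 fit.py | head -1; python3 -c "
from kin import *
go([.70,-.136,.25],270,-18.7)
b=pickle.load(open('kin.pkl','rb'));q=ctrl.state()['joints']
for P,a in [([.6,.05,.25],0),([.7,-.136,.25],-18.7),([.7,-.136,.105],-18.7)]:
  q,e=ik(np.array(P),tool(np.radians(270),np.radians(a)),q,b); print(q,e)
"
```

```text
(np.float64(0.16360138445815733), [-1, 1, -1, 1, -1, 1, -1], array([-0.0231, -0.0447, -0.0364,  0.0343, -0.0338,  0.0052,  1.5349,
row [-0.21    0.2025  0.2992] [ 0.005  1.369 -0.003]
[-0.64812764  0.41922321  0.66131004  1.67495889 -0.29387219  1.1473763
  0.10926435] 5.21249524641185e-06
[-0.0507459   0.64775647  0.53847907  1.34266881 -0.63996513  1.43706938
  0.59301338] 3.447724984423624e-06
[-0.02776354  0.78406424  0.49096932  1.45872666 -0.72267563  1.22326402
  0.71089227] 1.1977696233178657e-06
```

Call:
{"op": "carry_out", "data": {
  "steps": [
    [0,-0.02,0.02,0.03,0,0.14,0],
    [0,-0.04,0.04,0.06,0,0.28,0],
    [0,-0.06,0.06,0.09,0,0.42,0],
    [0,-0.08,0.08,0.12,0,0.56,0],
    [0,-0.1,0.1,0.15,0,0.7,0],
    [0,-0.12,0.12,0.18,0,0.84,0],
    [0,-0.14,0.14,0.21,0,0.98,0],
    [0,-0.16,0.16,0.24,0,1.12,0]
  ]
}}

```text
time_s: 19.0
eef_pos: [0.6556, -0.0573, 0.234]
tool_rot: [[0.001, 1.0, 0.002], [0.998, -0.001, 0.067], [0.067, 0.002, -0.998]]
wrist_force: [0.3, 0.3, -1.0]
width: 0.0858
grasp_force: 0.0
```

```bash
python3 -c "
from kin import *
log(); go([.70,-.136,.14],270,-18.7)"
```

```text
19.0
[-0.2755  0.5035  0.4812  1.5365 -0.3171  1.1777  0.2799]
[ 0.6556 -0.0573  0.234 ]
[[ 0.0007  1.      0.0022]
 [ 0.9977 -0.0009  0.0673]
 [ 0.0673  0.0021 -0.9977]]
[ 0.2661  0.2676 -0.9983]
0.08584809506570652
0.0
row [-0.0848  0.0443  0.0886] [ 0.002  0.259 -0.   ]
```

Call:
{"op": "carry_out", "data": {
  "steps": [
    [0,-0.03,0.015,0.03,0,0.13,0],
    [0,-0.06,0.03,0.06,0,0.26,0],
    [0,-0.085,0.044,0.088,0,0.26,0],
    [0,-0.085,0.044,0.088,0,0.26,0],
    [0,-0.085,0.044,0.088,0,0.26,0],
    [0,-0.085,0.044,0.088,0,0.26,0]
  ]
}}

```text
time_s: 19.6
eef_pos: [0.6992, -0.1339, 0.1413]
tool_rot: [[-0.001, 1.0, 0.0], [0.949, 0.001, 0.317], [0.317, 0.0, -0.949]]
wrist_force: [0.7, 0.6, 0.7]
width: 0.0856
grasp_force: 0.0
```

```bash
cat > rect.py <<'E'
from kin import *
def patch(im,c,o,az,hx,hy,z):
    "sample picture on plane z in the holder frame (origin o, azimuth az); rows hy, cols hx"
    ex=np.array([np.cos(az),np.sin(az)]); ey=np.array([-ex[1],ex[0]])
    U=np.array([[proj(c,[*(o+a*ex+b*ey),z]) for a in hx] for b in hy],np.float32)
    return cv2.remap(im,U[...,0],U[...,1],cv2.INTER_LINEAR)
E
python3 - <<'E'
from rect import *
log()
im,c=snap('wrist','w6'); print(np.array(c['cam_to_world']))
az=.13; ex=np.array([np.cos(az),np.sin(az)]); bar=np.array([.520,-.1915]); o=bar+.06*ex
hx=np.arange(.08,.18,.002); hy=np.arange(.036,.082,.002)
p=patch(im,c,o,az,hx,hy,.025); hsv=cv2.cvtColor(p,cv2.COLOR_RGB2HSV)
print('hx',hx[0],hx[-1])
for r in range(len(hy))[::-1]: print('%.3f'%hy[r],''.join('#' if s<60 and v>90 else '+' if s<60 else '.' for s,v in zip(hsv[r,:,1],hsv[r,:,2])))
E
```

```text
19.6
[ 0.0502  0.7269  0.3665  1.4047 -0.5816  1.2251  0.5957]
[ 0.6992 -0.1339  0.1413]
[[-0.0006  1.      0.    ]
 [ 0.9485  0.0006  0.3167]
 [ 0.3167  0.0002 -0.9485]]
[0.6524 0.5577 0.6561]
0.08561932607054215
0.0
[[ 1.     -0.0017  0.0002  0.6975]
 [ 0.0017  1.      0.0042 -0.0979]
 [-0.0003 -0.0042  1.      0.2944]
 [ 0.      0.      0.      1.    ]]
hx 0.08 0.1780000000000001
0.082 ..................................................
0.080 ..................##..............................
0.078 ..................##..............................
0.076 ..................##..............................
0.074 ..................##..............................
0.072 ..................##..............................
0.070 .................####.............................
0.068 .................####............#................
0.066 .................####...........##................
0.064 .................+##++..........##................
0.062 ...............+++##+++.........##................
0.060 ...............+++##+++.........##................
0.058 ...............+++##+++.........##................
0.056 ...............+++##+++.........##................
0.054 #++##+#########+######+###########################
0.052 ######################+###########################
0.050 ##################################################
0.048 ##################################################
0.046 ##################################################
0.044 ##############################++##################
0.042 ######################################+###########
0.040 #############################+########++##########
0.038 ######################################++##########
0.036 ######################################++##########
```

```bash
python3 - <<'E'
from rect import *
np.set_printoptions(precision=5,suppress=True)
im=cv2.cvtColor(cv2.imread('pics/w6.png'),cv2.COLOR_BGR2RGB); c=cal('w6')
az=.13; ex=np.array([np.cos(az),np.sin(az)]); ey=np.array([-ex[1],ex[0]]); o=np.array([.520,-.1915])+.06*ex
def run(a,b,y0,y1,z):
    hx=np.arange(a,b,.00025); hy=np.arange(y0,y1,.001)
    s=cv2.cvtColor(patch(im,c,o,az,hx,hy,z),cv2.COLOR_RGB2HSV)[...,1].astype(float)
    w=np.clip(110-s,0,60); return hy,(w*hx).sum(1)/w.sum(1),w.sum(1)*.25/60
for n,a in (('blade top',(.108,.126,.0715,.081,.025)),('pointer',(.136,.156,.057,.068,.025))):
    hy,m,w=run(*a); print(n,np.polyfit(hy,m,1)[0],m.mean(),'\n',m,w)
# base edge direction: +y edge (hy~.05) at z .012
hx=np.array([.02,.05,.08,.17,.2,.22]); hy=np.arange(.03,.075,.00025)
s=cv2.cvtColor(patch(im,c,o,az,hx,hy,.012),cv2.COLOR_RGB2HSV)[...,1]
e=[hy[np.where(s[:,i]<70)[0].max()] if (s[:,i]<70).any() else np.nan for i in range(len(hx))]; print('edge',e)
E
```

```text
blade top -0.019509457269275957 0.11664377024831114 
 [0.11679 0.11668 0.11672 0.11666 0.11663 0.11661 0.11655 0.1166  0.11665
 0.11656] [5.65833 5.24167 5.2625  5.14583 5.1625  4.9625  5.04583 5.25    5.13333
 5.28333]
pointer 0.006017356496325263 0.1461168659210471 
 [0.14621 0.14614 0.14617 0.14588 0.14626 0.1461  0.14604 0.14605 0.14599
 0.14597 0.14593 0.14666] [5.35833 5.625   5.45833 5.22917 5.1875  5.3125  5.24167 5.38333 5.48333
 5.2375  5.20417 4.88333]
edge [np.float64(0.05350000000000002), np.float64(0.05350000000000002), np.float64(0.05400000000000002), np.float64(0.05475000000000002), np.float64(0.05500000000000002), np.float64(0.05525000000000002)]
```

```bash
python3 -c "
from kin import *
go([.5184,-.1895,.15],277.96,0)
b=pickle.load(open('kin.pkl','rb'));q=ctrl.state()['joints']
for P in [(.5184,-.1895,.15),(.5184,-.1895,.032),(.489,-.194,.032)]:
  q,e=ik(np.array(P),tool(np.radians(277.96),0),q,b); print(q,e)
"
```

```text
row [-0.0503 -0.1812 -0.0253] [ 0.024 -0.321 -0.136]
[-0.08276116  0.42447071  0.46851914  1.88726539 -0.26526516  0.89194176
  0.66355765] 2.529124908327083e-06
[ 0.00425444  0.60521197  0.37082191  1.95490249 -0.38444545  0.65448703
  0.76195572] 1.5936478789686003e-06
[ 0.02377347  0.57596014  0.37259166  2.01407748 -0.38369586  0.62294603
  0.79457926] 3.8484819171806383e-07
```

Call:
{"op": "carry_out", "data": {
  "steps": [
    [0.55,0.016,0,-0.047,0,0,0],
    [0.55,0.0,-0.045,-0.05,0.006,-0.1,-0.04],
    [0.55,-0.02,-0.09,-0.045,0.012,-0.2,-0.08],
    [0.55,-0.04,-0.135,-0.035,0.02,-0.3,-0.12],
    [0.55,-0.05,-0.181,-0.025,0.024,-0.321,-0.136],
    [0.55,-0.05,-0.181,-0.025,0.024,-0.321,-0.136],
    [0.55,-0.05,-0.181,-0.025,0.024,-0.321,-0.136],
    [0.55,-0.05,-0.181,-0.025,0.024,-0.321,-0.136]
  ]
}}

```text
time_s: 20.45
eef_pos: [0.5201, -0.1899, 0.1507]
tool_rot: [[-0.138, 0.99, 0.002], [0.99, 0.138, -0.0], [-0.001, 0.002, -1.0]]
wrist_force: [0.1, -0.3, 0.6]
width: 0.0381
grasp_force: 0.0
```

```bash
python3 -c "
from rect import *
log(); go([.5184,-.1895,.032],277.96,0)
im,c=snap('wrist','w7')
az=.139; ex=np.array([np.cos(az),np.sin(az)]); 
hx=np.arange(-.04,.06,.002); hy=np.arange(-.06,.062,.004)
p=patch(im,c,np.array([.5184,-.1895]),az,hx,hy,.047); h=cv2.cvtColor(p,cv2.COLOR_RGB2HSV)
for r in range(len(hy))[::-1]: print('%.3f'%hy[r],''.join('#' if s<70 and v>110 else '+' if s<70 else '.' for s,v in zip(h[r,:,1],h[r,:,2])))
"
```

```text
20.45
[-0.122   0.4126  0.4999  1.8957 -0.25    0.8923  0.639 ]
[ 0.5201 -0.1899  0.1507]
[[-0.1382  0.9904  0.0022]
 [ 0.9904  0.1382 -0.0004]
 [-0.0007  0.0022 -1.    ]]
[ 0.0942 -0.2912  0.5677]
0.03813354673777773
0.0
row [ 0.0007 -0.0019  0.1187] [ 0.002  0.001 -0.   ]
0.060 ..................................................
0.056 ..................................................
0.052 ....................................++++++++++++++
0.048 ....................................++++++++++++++
0.044 ....................................++++++++++++++
0.040 .................+#####.............++++++++++####
0.036 ................+###########################+#####
0.032 .................###########################+#####
0.028 .................######+............++++++++++####
0.024 .................######.............+++++++++#####
0.020 .................######.............+++++++++#####
0.016 .................######.............++++++++++####
0.012 .................######.............++++++++++####
0.008 .................######.............+++++++++#####
0.004 .................####
[... 256 characters left out ...]
####
-0.016 .................######.............+###+++++#####
-0.020 ................#######.............+###+++++#####
-0.024 ................########............++++++++++####
-0.028 ................############################+#####
-0.032 .................##########################++#####
-0.036 .................######....................++#####
-0.040 ............................................++####
-0.044 ++++.................................++++++..#####
-0.048 ++++.................................+++++++.#####
-0.052 ++++.................................+++++++++++..
-0.056 ++++.................................+++++++++++++
-0.060 ++++.................................+++++++++++++
```

Call:
{"op": "carry_out", "data": {
  "steps": [
    [0.55,0.001,-0.002,0.04,0,0,0],
    [0.55,0.001,-0.002,0.07,0,0,0],
    [0.55,0.001,-0.002,0.095,0,0,0],
    [0.55,0.001,-0.002,0.11,0,0,0],
    [0.55,0.001,-0.002,0.118,0,0,0],
    [0.55,0.001,-0.002,0.118,0,0,0],
    [0.55,0.001,-0.002,0.118,0,0,0]
  ]
}}

```text
time_s: 21.2
eef_pos: [0.5164, -0.1907, 0.0319]
tool_rot: [[-0.136, 0.991, -0.0], [0.991, 0.136, -0.001], [-0.001, -0.001, -1.0]]
wrist_force: [0.5, 0.4, -0.3]
width: 0.0384
grasp_force: 0.0
```

Call:
{"op": "carry_out", "data": {
  "steps": [
    [1,0,0,0,0,0,0],
    [1,0,0,0,0,0,0],
    [1,0,0,0,0,0,0],
    [1,0,0,0,0,0,0],
    [1,0,0,0,0,0,0],
    [1,0,0,0,0,0,0]
  ]
}}

```text
time_s: 21.8
eef_pos: [0.5178, -0.1904, 0.0324]
tool_rot: [[-0.136, 0.991, 0.003], [0.991, 0.136, -0.001], [-0.001, 0.002, -1.0]]
wrist_force: [5.3, 2.2, 6.4]
width: 0.0117
grasp_force: 58.8
```

```bash
python3 -c "
from rect import *
log()"
```

```text
21.8
[-0.0424  0.583   0.4078  1.9745 -0.3671  0.6528  0.7364]
[ 0.5178 -0.1904  0.0324]
[[-0.1365  0.9906  0.0026]
 [ 0.9906  0.1365 -0.0011]
 [-0.0015  0.0024 -1.    ]]
[5.3183 2.2141 6.4028]
0.011737455234557275
58.776140213012695
```

Call:
{"op": "carry_out", "data": {
  "steps": [
    [1,0,-0.005,0,0,0,0],
    [1,0,-0.01,0,0,0,0],
    [1,0,-0.015,0,0,0,0],
    [1,0,-0.02,0,0,0,0],
    [1,0,-0.025,0,0,0,0],
    [1,0,-0.03,0,0,0,0],
    [1,0,-0.03,0,0,0,0],
    [1,0,-0.03,0,0,0,0]
  ]
}}

```text
time_s: 22.6
eef_pos: [0.4892, -0.1944, 0.0324]
tool_rot: [[-0.137, 0.991, 0.004], [0.991, 0.137, -0.002], [-0.002, 0.004, -1.0]]
wrist_force: [9.3, 2.0, 2.1]
width: 0.0118
grasp_force: 58.8
```

Call:
{"op": "carry_out", "data": {
  "steps": [
    [1,0,0,0,0,0,0],
    [1,0,0,0,0,0,0],
    [1,0,0,0,0,0,0]
  ]
}}

```text
time_s: 22.9
eef_pos: [0.4893, -0.1944, 0.0324]
tool_rot: [[-0.137, 0.991, 0.004], [0.991, 0.137, -0.002], [-0.002, 0.004, -1.0]]
wrist_force: [8.7, 1.3, 1.5]
width: 0.0116
grasp_force: 58.8
```

```bash
python3 - <<'E'
from rect import *
s=log(); print('hx',s['eef_pos'][:2]@[.99035,.13855], 'force along', s['wrist_force'][:2]@[.99035,.13855])
az=.139; o=np.array([.5184,-.1895])
for n in ('scene','top'):
    im,c=snap(n,n[0]+'8')
    for tag,I in (('before',cv2.imread(f'pics/{n}0.png')[:,:,::-1].copy()),('now',im)):
        hx=np.arange(.155,.235,.002); hy=np.arange(.056,.084,.002)
        h=cv2.cvtColor(patch(I,c,o,az,hx,hy,.025),cv2.COLOR_RGB2HSV); print(n,tag)
        for r in range(len(hy))[::-1]: print('%.3f'%hy[r],''.join('%4d'%x for x in h[r,:,1]))
E
```

```text
22.9
[-0.0261  0.5507  0.4062  2.0373 -0.3648  0.6177  0.7636]
[ 0.4893 -0.1944  0.0324]
[[-0.137   0.9906  0.0044]
 [ 0.9906  0.137  -0.0016]
 [-0.0022  0.0041 -1.    ]]
[8.6809 1.2611 1.536 ]
0.011599535883828178
58.785497546195984
hx 0.45763748256104536 force along 8.771811047648379
scene before
0.084  143 149 142 140 141 140 142 142 141 140 144 145 146 146 130 119  99  91  89 104 141 152 147 143 142 142 145 143 142 146 144 140 143 143 143 144 141 140 141 141
0.082  145 146 141 140 141 143 144 144 143 142 146 150 144 132  97  65  37  37  44  94 136 142 146 146 144 142 145 145 143 145 141 140 143 145 144 145 142 143 143 141
0.080  144 147 145 142 143 145 144 144 145 146 150 149 140  93  49   9  23   9  22  79 126 134 140 143 143 144 147 145 145 145 143 143 142 144 145 145 148 148 144 141
0.078  149 153 153 147 147 146 146 146 146 150 152 147 120  49   8  24  31  37  12  41  80 118 134 141 144 144 149 150 146 145 149 148 146 146 146 148 149 147 146 143
0.076  149 142 146 149 145 141 143 144 144 146 147 152  89  23  16  32  29  28  25  27  10  94 124 142 145 141 145 151 140 135 143 1
[... 8548 characters left out ...]
 102 100 101 102 103 102 102 102
0.062  103 102 103 104 104 103  97  83  62  31  15   4   6   9  37  66  88 103 104 106 105 105 104 104 104 105 104 104 104 106 102 101 102 101 102 103 103 102 102 102
0.060  103 102 103 104 103 102  91  77  54  25   8   5   2   6  17  36  74 103 106 105 106 104 104 104 103 105 105 104 106 105 101 101 103 104 103 103 102 102 102 102
0.058  103 104 104 103 100  97  85  66  44  20   9   5   4   2  10  29  67  97 102 105 102 101 102 102 104 103 103 103 104 105 102 103 103 101 100 101 102 103 102 102
0.056   97  98  97 100  97  92  76  56  38  20   8   2   4   4   4  21  59  88  99 101  96  93  95  95  97  96  93  95  97  96  99 103 101  99  93  92  91  92  95  95
```

Call:
{"op": "carry_out", "data": {
  "steps": [
    [1,0,0,0,0,0,0],
    [1,0,0,0,0,0,0],
    [1,0,0,0,0,0,0],
    [1,0,0,0,0,0,0]
  ]
}}

```text
time_s: 23.4
eef_pos: [0.4893, -0.1943, 0.0324]
tool_rot: [[-0.137, 0.991, 0.004], [0.991, 0.137, -0.002], [-0.002, 0.004, -1.0]]
wrist_force: [9.5, 0.8, 2.5]
width: 0.0124
grasp_force: 58.8
```

```bash
python3 -c "
from h import *
s=log(); print(s['eef_pos'][:2]@[.99035,.13855]); print(ctrl.close_job())"
```

```text
23.4
[-0.0261  0.5507  0.4062  2.0373 -0.3648  0.6177  0.7636]
[ 0.4893 -0.1943  0.0324]
[[-0.1371  0.9905  0.0044]
 [ 0.9906  0.1371 -0.0016]
 [-0.0022  0.0041 -1.    ]]
[9.4718 0.8028 2.4532]
0.012368056681853923
58.786314725875854
0.4576616375219329
the job is handed in; nothing more can be done
None
```

I handed the job in at 23.4 s with no verdict returned: the module lies board side up on the mat, let go, and the jaw is held open by its bar after a pull of about 29 mm, which my camera measurements put at the clip to within about 1 mm (not seen directly while holding).

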